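Seat a transformer module in the test nest and hold the enabling key at half travel

TASK

Lay the blue transformer module flat in the test nest, between all the orange stops with its gold contact edge at the black probe strip, and let go of it. Then press the yellow dead-man key down about 12 mm, until its top face is level with the green band on the post beside it, never as far as the red band, and finish while still holding it there. Leave the screwdriver, the metal plug and the blue bin of knobs alone.

Things in the scene. Friction and masses are not known exactly. Their poses are not given: they have to be found in the camera images.
- board: The module to be tested, about 110 g: a blue circuit board 64 (x) x 46 (y) x 3 mm with a steel transformer can standing in its middle, 30 (x) x 26 (y) mm, from the board's top up to 30 mm above its underside. The can is the place to grip (rigid and strong). Origin: centre of the underside; x along the long side towards the gold contact edge, z up. It starts flat on a fixed 2 mm black mat.
- board_contacts (a point): Middle of the module's gold contact edge: 32 mm along its x from the module's origin, 3 mm above its underside.
- nest: Test nest fixed to the bench: 130 (x) x 110 (y) mm block, dark steel top face 24 mm above the bench. Origin: centre of underside; x points to the end with the black probe strip, z up. Six orange stops, 8 mm thick, 7 mm high, coned tops, on the top face: at x = +-20, y = +-30 mm and x = -39, y = +-14 mm. Probe strip: 60 mm long, 7 mm high, its face at x = +35 mm.
- nest_seat (a point): Centre of the module's place on the nest's top face, 24 mm above the bench, where the module's origin belongs; axes as the nest's. A white rectangle 64 x 46 mm marks the place; the module has 3 mm play on every side between the stops and the probe strip.
- key_base: The key station, fixed to the bench: grey box 110 (x) x 130 (y) x 40 mm, origin at the centre of its underside, z up. The sprung key is over its centre. A white post 8 mm thick stands at y = +42 mm and ends 86 mm above the bench; it has a green band 67 to 73 mm and a red band 58 to 63 mm above the bench.
- key_top (a point): Centre of the top face of the yellow dead-man key, a flat round cap 40 mm across and 10 mm thick: 82 mm above the bench when free, it goes straight down when pressed.
- key (a joint): Travel of the key in m: 0 free, growing as it is pressed down, end stop at 0.024. The top face is within the green band from 0.009 to 0.015, and in the red from 0.019. A spring pushes it back up: about 2 N at the start, 2.5 N more for each 10 mm, about 5 N at 12 mm.
- screwdriver: Bystander: orange-handled screwdriver 170 mm long, lying on the bench. Leave alone.
- plug: Bystander: dark metal audio plug standing upright, 26 mm thick, 58 mm high, origin at the centre of its underside. Leave alone.
- knob_bin: Bystander: blue open bin 100 x 140 x 50 mm with knobs in it, origin at the centre of its underside. Leave alone.

How it is judged (in metres and radians):
On the way, in this order (a step that is already met when the one before it is completed fails the run):
1. the module lies flat in the nest between all the stops, gold edge at the probe strip, and is let go (horizontal distance between board and nest_seat below 0.006 m and z of board in the frame of nest_seat between -0.002 and 0.002 m and angle between board's own z axis and vertical below 0.06 rad and angle between the x axis of board and the x axis of nest, either way round below 0.2 rad and x of board_contacts in the frame of nest_seat above 0.02 m and contact force between each of the arm, the fingers and board below 0.05 N and linear speed of board below 0.02 m/s), for 0.2 s.
2. with the module seated, the robot holds the key with its top face in the green band (9 to 15 mm down) for a second (all of step 1 and value of joint key between 0.009 and 0.015 m and contact force between any of the fingers, the arm and key_base above 2 N and velocity of joint key between -0.01 and 0.01 m/s), for 1 s.
At the end, for the whole second after the job is handed in: The robot is still pressing the key (more than 2 N) and it stands still between 9 and 15 mm down; the module lies untouched and flat in the nest within 6 mm of the centre, inside the stops, gold edge at the probe strip (all of step 2); the arm keeps its last pose, push and grip.
It fails at once if the key is pressed into the red band (19 mm or more) (value of joint key above 0.019 m).
It fails at once if the screwdriver is moved by more than 20 mm (distance of screwdriver from where it was at the start of the episode above 0.02 m).
It fails at once if the metal plug is moved by more than 20 mm (distance of plug from where it was at the start of the episode above 0.02 m).
It fails at once if the blue knob bin is moved by more than 20 mm (distance of knob_bin from where it was at the start of the episode above 0.02 m).
It also fails if it takes over 54 s, if anything falls off the work surface, if the arm or the gripper's body presses on something with over 40 N, if the wrist force passes 120 N, or if a joint passes its speed limit or range.

ROBOT

A 6-joint arm with a two-finger parallel gripper is mounted at the origin on the work surface. World frame = base frame: x ahead of the robot, y to its left, z up, the work surface at z = 0. Lengths are in mm, angles in rad, forces in N, time in s.
With the tool pointing down it reaches from about 350 to 775 mm from the base axis. Payload 7.3 kg.
Tool frame: the origin (TCP) lies between the finger pads; the fingertips stand 8 mm ahead of it and the grasp point (between the pads) lies 11 mm behind it; y points along the fingers, z is the direction in which the jaws open and shut, and the axes are right-handed (so a half turn about y gives the same grasp; the last joint's range is limited). The gripper opens to 92 mm and grips with 3 to 60 N. Pads are 19 mm wide; open, the fingers measure 130 mm over their backs; the gripper's body (75 mm by 190 mm) begins 47 mm behind the grasp point.
Start: joints at [1.182, 0.342, 1.524, -0, 1.275, -0.146], TCP at [126.206, 509.626, 204.541] pointing down, gripper open.
Joint ranges: [-2.53, 2.53], [-0.77, 2.02], [0.04, 2.7], [-1, 4.14], [0.28, 2.66], [-3.11, 3.11]. Speed limits (rad/s): [2.57, 2.57, 3.14, 3.14, 3.14, 3.14].

INTERFACE

Orientations are given as [roll, pitch, yaw] about the fixed x, y, z axes, in that order (R = Rz(yaw) Ry(pitch) Rx(roll)).
In Python, from plant import bot, vision, job gives the robot as it stands. The module is installed in compiled form; this text tells all that it offers.
- The arm moves only by the tool arm_command, never from a script. Its argument "deltas" is a list of rows, each a list of 4 numbers: the shift along the tool's x, y, z in m, then the turn about the tool's y in degrees. In form: [[x, y, z, twist], ...]. A call has 1 to 5 rows; each row shifts and turns the commanded pose from where the row before left it, along the tool's axes as they then stand; what a row does not reach is not made up. A row lasts 1/10 s, in which the tool goes at most 50 mm and 8.59 degrees, less where a joint would pass 70% of its speed; a pose out of reach is approached as far as the arm can. A call is refused whole if a number of a shift passes 0.05 or a number of a turn 8.59, either way. A call with a gripper value outside its range is refused whole. "claw" is the closure in counts, from 0 (fully open) to 255 (shut), set as the call begins (left out, the last holds). The fingers move at their own pace and stop on an object; the grip force is fixed at half the most. Time passes only in rows, so rows that do not move let the fingers close. It gives the time, the measured TCP pose, the force and the opening at its end, in the units of the state.
- bot.get_obs(): the state, without advancing time (a new reading comes with each control period).
- vision.capture(name): name is "scene" or "top"; returns a dict with "img" (420x560x3 uint8, red, green, blue), "camera_matrix" (3x3 intrinsics, pixels), "dist_coeffs" ([k1, k2, p1, p2, k3] as OpenCV has them; the pictures are not rectified), "world_to_cam" (4x4, takes a point from world to camera coordinates). Camera axes: x right, y down, z forward; pixel columns grow to the right and rows downward; lengths in mm; the calibration is good to about 2 mm. A picture is of the moment at which its call begins. There is no depth.
- job.close_job(): hands the job in, once; it reports no verdict.
Trained networks look in a picture, given as the dict that the camera call returned (one of the last four; its "shot" number tells which), for a name from the list of things; names that differ only in an ending like _2 or _b are one class to them, and where a whole thing is asked for, a point or a joint stands for the part that bears it (a point fixed in the world has none). Each returns a list of dicts, best first, with "confidence" (0 to 1); they miss things now and then, are a little off and sometimes report something else, mostly with a low value. They report only what shows in the picture. A call takes as long as a camera call.
- vision.find_in(picture, name): "xyz" ([x, y, z] in mm, in the coordinates of the camera as it stood for that picture, good to about 4 mm: the middle of the surface that is visible of it).
- vision.regions_of(picture, name): "mask" (420x560 bool, what is visible of it).
The state is a dict: "time": time; "joint_positions": joint angles; "dq": joint speeds; "tau": joint torques, N m; "tool_pos": TCP position; "tcp_rot": TCP orientation; "contact_force": force on the tool from outside, world axes, zero at the start; "moment": the same for the moment, N m; "grip_width": finger opening in mm.
Only numpy, scipy, OpenCV 4.12 (cv2) and the standard library are available. Lean on these libraries where they do the work, as an engineer would, in place of code of your own. Each camera call takes 0.05 s, during which the arm holds its last target. There are 200 camera calls.

## Working session

There is one attempt and no reset: what is moved stays moved. The work goes in short steps, Python scripts to look and compute and a tool call to move; the robot and the scene stay as the last step left them, time stands still between calls to the robot, and variables do not carry over. Pictures are saved under pics/ and viewed, about 8 in all and at most 12, crops included, and the job is handed in when it is done.

Besides the shell and the picture viewer there is one more tool, called after "Call:" by a JSON object that holds its "fn" and its "kwargs". arm_command: Moves the arm, as the interface text tells. Its arguments: {"type":"object","properties":{"deltas":{"type":"array","items":{"type":"array","items":{"type":"number"}}},"claw":{"type":"number"}},"required":["deltas"]}

```bash
mkdir -p pics; cat > h.py <<'E'
import numpy as np, cv2
from plant import bot, vision, job
def toworld(p,c):
    T=np.linalg.inv(p["world_to_cam"]); return (T@np.r_[c,1])[:3]
def pix(p,w):
    T=np.array(p["world_to_cam"]); r,_=cv2.Rodrigues(T[:3,:3])
    return cv2.projectPoints(np.array(w,float).reshape(-1,3),r,T[:3,3],np.array(p["camera_matrix"]),np.array(p["dist_coeffs"],float))[0].reshape(-1,2)
def ray(p,uv,z):
    K=np.array(p["camera_matrix"]);D=np.array(p["dist_coeffs"],float)
    n=cv2.undistortPoints(np.array(uv,float).reshape(-1,1,2),K,D).reshape(-1,2)
    T=np.linalg.inv(p["world_to_cam"]); d=np.c_[n,np.ones(len(n))]@T[:3,:3].T; o=T[:3,3]
    return o+d*((z-o[2])/d[:,2])[:,None]
def save(p,name,box=None,s=1):
    im=p["img"][:,:,::-1]
    if box: im=im[box[1]:box[3],box[0]:box[2]]
    cv2.imwrite("pics/"+name,cv2.resize(im,None,fx=s,fy=s,interpolation=cv2.INTER_CUBIC))
E
python3 - <<'E'
from h import *
o=bot.get_obs(); print(o)
for n in("scene","top"):
    p=vision.capture(n); save(p,n+"0.png",s=1.4); print(n,np.linalg.inv(p["world_to_cam"])[:3,3],p["shot"])
    for t in("board","board_contacts","nest","key_base","key_top","screwdriver","plug","knob_bin"):
        try:
            for d in vision.find_in(p,t)[:2]: print(t,round(d["confidence"],2),toworld(p,d["xyz"]).round(1),pix(p,toworld(p,d["xyz"])).round())
        except Exception as e: print(t,e)
E
```

```text
{'time': 0.0, 'joint_positions': array([ 1.18197234e+00,  3.42743799e-01,  1.52500562e+00, -5.79263831e-06,
        1.27541953e+00, -1.45989037e-01]), 'dq': array([ 2.86327427e-03, -5.52833553e-04, -4.62884459e-04,  1.07125281e-05,
       -3.31020625e-04, -2.61130418e-04]), 'tau': array([ 1.63077697e-03, -4.31246138e+01, -2.44218957e+01,  7.19641708e-02,
        5.60781977e-02, -1.52619355e-04]), 'tool_pos': array([126.04373175, 509.18795255, 203.83804012]), 'tcp_rot': array([-1.57235666e+00,  2.23825535e-04, -2.42833429e-01]), 'contact_force': array([-0.20999043, -0.1440691 ,  0.27795508]), 'moment': array([ 0.03223153, -0.00273608,  0.01473416]), 'grip_width': 91.58241006147578}
scene [1000.76905408 -483.87241413  532.07821247] 1
board 0.61 [547.1 -29.8   9.9] [[230. 250.]]
board_contacts 0.94 [547.6 -29.6   4.8] [[230. 252.]]
nest 0.83 [502.2 171.7  22.8] [[277. 188.]]
key_base 0.88 [ 535.9 -226.9   37.3] [[137. 298.]]
key_top 0.66 [ 520.9 -215.    77.1] [[132. 271.]]
screwdriver 0.56 [700.4 -45.8  21. ] [[294. 286.]]
plug 0.95 [ 725.3 -187.7   32.2] [[249. 345.]]
knob_bin 0.65 [742.7 207.9  21.6] [[388. 220.]]
top [544.85584323   3.00576924 819.5672933 ] 2
board 0.76 [540.6 -24.2   6.2] [[287. 257.]]
board 0.53 [698.9 -32.9  16.9] [[291. 182.]]
board_contacts 0.58 [549.1 -23.1   6.9] [[286. 253.]]
nest 0.65 [494.2 187.   23.8] [[184. 280.]]
key_base 0.77 [ 513.9 -204.5   34.8] [[376. 270.]]
key_top 0.89 [ 512.3 -210.3   78. ] [[385. 272.]]
screwdriver 0.96 [698.3 -32.5  20.5] [[290. 182.]]
plug 0.59 [ 711.4 -176.8   42.7] [[361. 174.]]
plug 0.53 [ 514.1 -206.1   37.4] [[377. 270.]]
knob_bin 0.7 [ 514.  -209.8   77.5] [[385. 271.]]
knob_bin 0.62 [747.7 215.   15.5] [[175. 160.]]
```

View pics/top0.png

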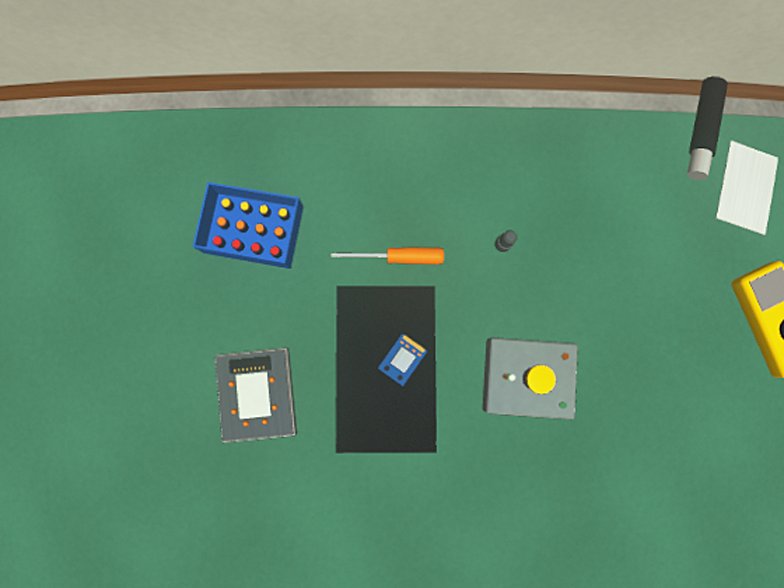

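View pics/scene0.png

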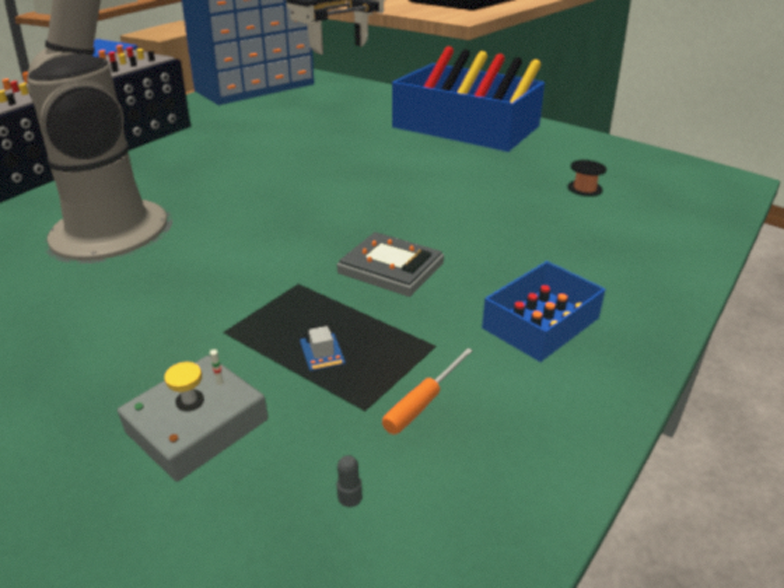

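The top view shows the board at about (401,360), with its gold edge towards the upper right. The nest's white seat is at (254,395) with the probe strip above it, and the key is at (541,379), all in the 1.4x pictures. Next I'll measure them by colour.

```bash
cat >> h.py <<'E'
def seg(p,box,cond):
    h=cv2.cvtColor(p["img"],cv2.COLOR_RGB2HSV).astype(int); m=np.zeros(h.shape[:2],bool)
    x0,y0,x1,y1=box; s=h[y0:y1,x0:x1]; m[y0:y1,x0:x1]=cond(s[...,0],s[...,1],s[...,2])
    n,l,st,_=cv2.connectedComponentsWithStats(m.astype(np.uint8)); k=1+st[1:,4].argmax(); return l==k
def rect(p,m,z):
    c=np.argwhere(m)[:,::-1].astype(float); w=ray(p,c,z)[:,:2]
    (cx,cy),(a,b),ang=cv2.minAreaRect(w.astype(np.float32)); return (round(cx,1),round(cy,1)),(round(a,1),round(b,1)),round(ang,1),len(c),w.mean(0).round(1)
E
python3 - <<'E'
from h import *
p=vision.capture("top")
m=seg(p,(262,230,312,285),lambda h,s,v:(s>70)&(v>60)); print("board",rect(p,m,5))   # blue+gold
g=seg(p,(262,230,312,285),lambda h,s,v:(h>8)&(h<35)&(s>80)&(v>120)); print("gold",rect(p,g,5))
c=seg(p,(262,230,312,285),lambda h,s,v:(s<60)&(v>120)); print("can",rect(p,c,32))
w=seg(p,(155,250,210,315),lambda h,s,v:(s<40)&(v>190)); print("seat",rect(p,w,24))
k=seg(p,(370,250,405,290),lambda h,s,v:(h>15)&(h<38)&(s>120)); print("key",rect(p,k,82))
k=seg(p,(355,255,372,285),lambda h,s,v:(s<40)&(v>190)); print("post",rect(p,k,86))
a=p["img"]
im=np.hstack([cv2.resize(a[230:290,262:312],None,fx=7,fy=7),cv2.resize(a[245:320,150:215],None,fx=5.6,fy=5.6)]) 
cv2.imwrite("pics/crop1.png",im[:,:,::-1])
q=vision.capture("scene")
kk=seg(q,(105,250,160,290),lambda h,s,v:(h>15)&(h<38)&(s>120)); print("key scene",rect(q,kk,80))
c=seg(q,(210,225,250,257),lambda h,s,v:(s<60)&(v>150)); print("can scene",rect(q,c,28))
w=seg(q,(240,165,320,205),lambda h,s,v:(s<40)&(v>180)); print("seat scene",rect(q,w,24))
E
```

```text
board ((542.8, -25.3), (48.1, 65.6), 54.5, 491, array([542.4, -24.8]))
gold ((566.5, -42.2), (36.6, 5.9), 54.8, 51, array([566.6, -42.1]))
can ((543.5, -25.4), (25.9, 32.4), 52.7, 189, array([542.7, -25. ]))
seat ((490.4, 194.1), (64.5, 46.2), 6.6, 705, array([490.4, 194. ]))
key ((514.2, -211.3), (38.9, 38.0), 88.7, 345, array([ 514.9, -211.1]))
post ((518.5, -170.8), (5.7, 7.6), 88.8, 17, array([ 518.2, -170.9]))
key scene ((518.1, -214.4), (39.0, 48.6), 67.1, 446, array([ 517.9, -214.6]))
can scene ((540.6, -24.1), (24.7, 29.0), 54.0, 139, array([540.7, -24.5]))
seat scene ((489.2, 192.8), (61.8, 45.3), 7.0, 290, array([489.2, 193.1]))
```

View pics/crop1.png

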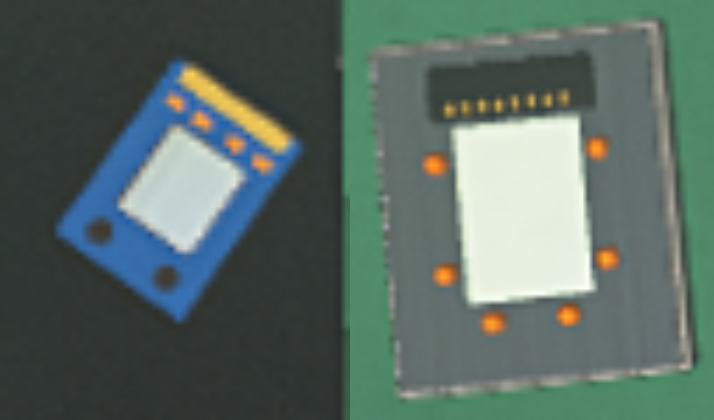

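Call:
{"fn": "arm_command", "kwargs": {"deltas": [[0.0355, 0, -0.0279, 0], [0.0355, 0, -0.0279, 0], [0.0355, 0, -0.0279, 0], [0.0355, 0, -0.0279, 0], [0.0355, 0, -0.0279, 0]]}}

```text
time: 1.5
tool_pos: [265.7, 330.1, 204.7]
tcp_rot: [-1.57, -0.0, -0.242]
contact_force: [1.3, 0.7, -0.2]
grip_width: 91.6
```

Call:
{"fn": "arm_command", "kwargs": {"deltas": [[0.0355, 0, -0.0279, 0], [0.0355, 0, -0.0279, 0], [0.0355, 0, -0.0279, 0], [0.0355, 0, -0.0279, 0], [0.0355, 0, -0.0279, 0]]}}

```text
time: 2.0
tool_pos: [404.7, 151.8, 204.8]
tcp_rot: [-1.57, -0.001, -0.243]
contact_force: [0.7, 0.4, -0.6]
grip_width: 92.1
```

Call:
{"fn": "arm_command", "kwargs": {"deltas": [[0.0355, 0, -0.0279, 0], [0.0355, 0, -0.0279, 0], [0.0355, 0, -0.0279, 0], [0.0355, 0, -0.0279, 0], [0.0355, 0, -0.0279, 0]]}}

```text
time: 2.5
tool_pos: [543.4, -26.4, 204.6]
tcp_rot: [-1.571, -0.0, -0.243]
contact_force: [1.2, -0.3, -0.1]
grip_width: 91.9
```

Call:
{"fn": "arm_command", "kwargs": {"deltas": [[0, 0.03, 0, 7.2], [0, 0.03, 0, 7.2], [0, 0.03, 0, 7.2], [0, 0, 0, 0], [0, 0, 0, 0]]}}

```text
time: 3.0
tool_pos: [542.6, -24.6, 115.0]
tcp_rot: [-1.571, 0.0, -0.616]
contact_force: [0.4, 0.3, 0.0]
grip_width: 91.4
```

Call:
{"fn": "arm_command", "kwargs": {"deltas": [[0, 0.035, 0, 0], [0, 0.035, 0, 0], [0, 0.019, 0, 0], [0, 0.01, 0, 0], [0, 0, 0, 0]]}}

```text
time: 3.5
tool_pos: [543.0, -24.6, 16.0]
tcp_rot: [-1.57, -0.001, -0.618]
contact_force: [0.5, -1.4, -0.1]
grip_width: 91.7
```

Call:
{"fn": "arm_command", "kwargs": {"deltas": [[0, 0, 0, 0], [0, 0, 0, 0], [0, 0, 0, 0], [0, 0, 0, 0], [0, 0, 0, 0]], "claw": 255}}

```text
time: 4.0
tool_pos: [542.7, -24.6, 15.9]
tcp_rot: [-1.57, -0.001, -0.62]
contact_force: [-0.1, -0.1, -0.2]
grip_width: 56.3
```

Call:
{"fn": "arm_command", "kwargs": {"deltas": [[0, 0, 0, 0], [0, 0, 0, 0], [0, 0, 0, 0], [0, 0, 0, 0], [0, 0, 0, 0]]}}

```text
time: 4.5
tool_pos: [542.5, -24.6, 15.5]
tcp_rot: [-1.571, 0.0, -0.62]
contact_force: [-0.6, 0.1, -0.3]
grip_width: 16.5
```

The opening is below the can's 26 mm, so something is wrong. I'll look.

```bash
python3 - <<'E'
from h import *
p=vision.capture("scene");q=vision.capture("top"); print(bot.get_obs()["grip_width"],bot.get_obs()["contact_force"])
a=cv2.resize(p["img"][170:300,170:290],None,fx=3.2,fy=3.2);b=cv2.resize(q["img"][200:330,220:340],None,fx=3.2,fy=3.2)
cv2.imwrite("pics/grip.png",np.hstack([a,b])[:,:,::-1])
E
```

```text
8.518747539712113 [0.2305255  0.00332039 0.18349211]
```

View pics/grip.png

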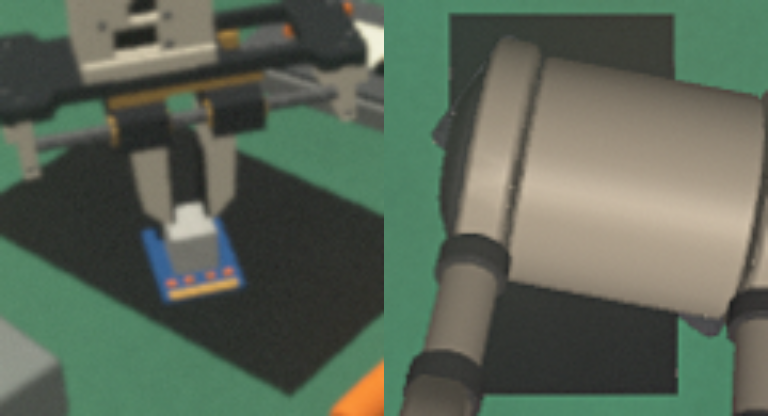

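```bash
python3 - <<'E'
from h import *
from scipy.spatial.transform import Rotation as R
o=bot.get_obs(); print(o["time"],o["grip_width"],o["tool_pos"],o["tcp_rot"],o["joint_positions"])
p=vision.capture("scene")
for d in vision.find_in(p,"board")+vision.find_in(p,"board_contacts"): print(d["confidence"],toworld(p,d["xyz"]))
M=R.from_euler("xyz",o["tcp_rot"]).as_matrix(); t=np.array(o["tool_pos"])
pts={"tcp":t,"tip":t+M@[0,8,0],"g":t+M@[0,-11,0],"up50":t+M@[0,-50,0],"cantop":[542.5,-25,32],"canbot":[542.5,-25,5]}
s=5; x0,y0=190,170; im=cv2.resize(p["img"][y0:290,x0:280],None,fx=s,fy=s)[:,:,::-1].copy()
for k,v in pts.items():
    u=(pix(p,v)[0]-[x0,y0])*s; print(k,pix(p,v)[0]); cv2.circle(im,tuple(u.astype(int)),3,(0,0,255),-1); cv2.putText(im,k,tuple(u.astype(int)+5),0,.45,(0,255,255))
cv2.imwrite("pics/proj.png",im)
E
```

```text
4.6 8.518747539712113 [542.45957936 -24.61626116  15.48744895] [-1.57073354e+00  7.60289019e-05 -6.19793299e-01] [-1.86567702e-01  5.95522582e-01  1.69893464e+00  1.18634171e-04
  8.47178076e-01 -1.13764928e+00]
0.91 [553.00324028 -33.2545484    5.50182193]
0.97 [552.13251716 -33.11640505   3.81874211]
tcp [229.52222406 244.73231542]
tip [229.82002174 248.17019517]
g [229.10842867 239.93931107]
up50 [227.60039974 222.31124875]
cantop [228.77251817 237.62206071]
canbot [229.78760984 249.34706909]
```

View pics/proj.png

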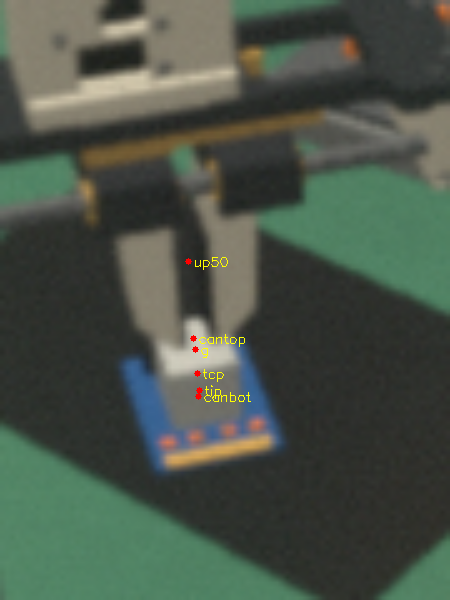

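The jaws are not holding the can and are still closing. With the fingers open at this same pose the tips will be in view, so I can compare them with where the reading says they are.

Call:
{"fn": "arm_command", "kwargs": {"deltas": [[0, 0, 0, 0], [0, 0, 0, 0], [0, 0, 0, 0], [0, 0, 0, 0], [0, 0, 0, 0]], "claw": 0}}

```text
time: 5.25
tool_pos: [542.5, -24.6, 15.5]
tcp_rot: [-1.571, 0.0, -0.62]
contact_force: [0.3, -0.0, 0.1]
grip_width: 35.9
```

Call:
{"fn": "arm_command", "kwargs": {"deltas": [[0, 0, 0, 0], [0, 0, 0, 0], [0, 0, 0, 0], [0, 0, 0, 0], [0, 0, 0, 0]]}}

```text
time: 5.75
tool_pos: [542.5, -24.6, 15.5]
tcp_rot: [-1.571, -0.0, -0.62]
contact_force: [0.0, -1.5, 0.1]
grip_width: 76.2
```

```bash
python3 - <<'E'
from h import *
from scipy.spatial.transform import Rotation as R
o=bot.get_obs(); p=vision.capture("scene"); g=o["grip_width"]/2; print(g,o["tool_pos"])
M=R.from_euler("xyz",o["tcp_rot"]).as_matrix(); t=np.array(o["tool_pos"])
s=6; x0,y0=175,195; im=cv2.resize(p["img"][y0:280,x0:290],None,fx=s,fy=s,interpolation=cv2.INTER_CUBIC)[:,:,::-1].copy()
for x in(-9.5,9.5):
  for z in(-g,g):
    a,b=((pix(p,t+M@[x,y,z])[0]-[x0,y0])*s for y in(8,-40))
    cv2.line(im,tuple(a.astype(int)),tuple(b.astype(int)),(0,0,255),1)
cv2.imwrite("pics/open.png",im)
E
```

```text
38.113724074057615 [542.49600549 -24.62287891  15.51799627]
```

View pics/open.png

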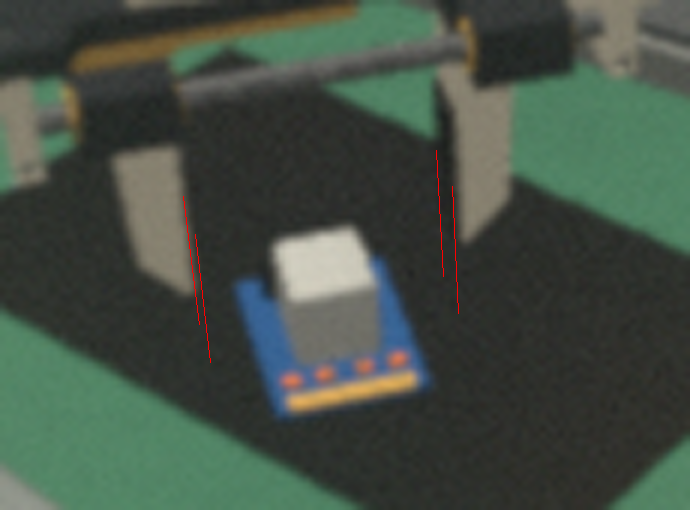

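The open fingertips appear about 26 mm higher than the reading says. In the top view the gripper body's corners still fit the reported xy. So the tips were probably closing just above the can. I'll test by going down in small steps and watching the force.

Call:
{"fn": "arm_command", "kwargs": {"deltas": [[0, 0.003, 0, 0], [0, 0.003, 0, 0], [0, 0.002, 0, 0], [0, 0, 0, 0]]}}

```text
time: 6.2
tool_pos: [542.2, -24.5, 7.0]
tcp_rot: [-1.571, 0.001, -0.62]
contact_force: [0.0, 0.7, 0.4]
grip_width: 91.9
```

Call:
{"fn": "arm_command", "kwargs": {"deltas": [[0, 0.003, 0, 0], [0, 0.003, 0, 0], [0, 0, 0, 0]]}}

```text
time: 6.5
tool_pos: [542.2, -24.6, 1.0]
tcp_rot: [-1.571, 0.001, -0.62]
contact_force: [-0.7, 0.9, 0.2]
grip_width: 91.9
```

```bash
cat >> h.py <<'E'
from scipy.spatial.transform import Rotation as R
def overlay(name,x0=175,y0=195,x1=290,y1=280,s=6,hs=(0,15,25)):
    o=bot.get_obs(); p=vision.capture("scene"); g=o["grip_width"]/2; print(2*g,o["tool_pos"],o["contact_force"])
    M=R.from_euler("xyz",o["tcp_rot"]).as_matrix(); t=np.array(o["tool_pos"])
    im=cv2.resize(p["img"][y0:y1,x0:x1],None,fx=s,fy=s,interpolation=cv2.INTER_CUBIC)[:,:,::-1].copy()
    for x in(-9.5,9.5):
      for z in(-g,g):
        q=[tuple(((pix(p,t+M@[x,8-h,z])[0]-[x0,y0])*s).astype(int)) for h in hs]
        for a,c in zip(q,((0,0,255),(0,255,255),(255,0,255))): cv2.circle(im,a,2,c,-1)
    cv2.imwrite("pics/"+name,im); return p
E
python3 -c "
from h import *
overlay('low.png')"
```

```text
91.92050884223744 [542.16650935 -24.55965372   1.02453233] [-0.7339519   0.86640283  0.15456015]
```

View pics/low.png

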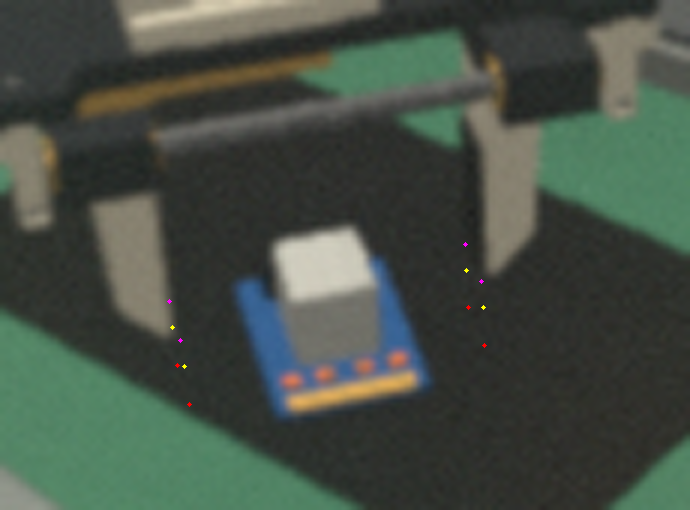

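The tips sit about 26 mm above what the reading implies, and there is no contact force, so the height reading is biased by that much. I'll go down 10 mm more, leaving the tips about 9 mm above the bench, and close.

Call:
{"fn": "arm_command", "kwargs": {"deltas": [[0, 0.004, 0, 0], [0, 0.003, 0, 0], [0, 0.003, 0, 0], [0, 0, 0, 0]]}}

```text
time: 6.95
tool_pos: [542.1, -24.5, -9.0]
tcp_rot: [-1.571, 0.001, -0.62]
contact_force: [-0.6, 0.2, -0.4]
grip_width: 91.8
```

Call:
{"fn": "arm_command", "kwargs": {"deltas": [[0, 0, 0, 0], [0, 0, 0, 0], [0, 0, 0, 0], [0, 0, 0, 0], [0, 0, 0, 0]], "claw": 255}}

```text
time: 7.45
tool_pos: [542.5, -24.6, -8.4]
tcp_rot: [-1.571, -0.0, -0.62]
contact_force: [0.3, 0.1, -0.0]
grip_width: 56.6
```

Call:
{"fn": "arm_command", "kwargs": {"deltas": [[0, 0, 0, 0], [0, 0, 0, 0], [0, 0, 0, 0], [0, 0, 0, 0], [0, 0, 0, 0]]}}

```text
time: 7.95
tool_pos: [542.5, -24.6, -8.5]
tcp_rot: [-1.571, 0.0, -0.62]
contact_force: [-0.1, 0.7, 0.9]
grip_width: 25.6
```

Call:
{"fn": "arm_command", "kwargs": {"deltas": [[0, 0, 0, 0], [0, -0.005, 0, 0], [0, -0.02, 0, 0], [0, -0.03, 0, 0], [0, -0.025, 0, 0]]}}

```text
time: 8.45
tool_pos: [542.4, -24.6, 72.8]
tcp_rot: [-1.571, 0.0, -0.62]
contact_force: [0.7, 0.5, -0.7]
grip_width: 25.7
```

Call:
{"fn": "arm_command", "kwargs": {"deltas": [[0, 0, 0, -8.4], [0, 0, 0, -8.4], [0, 0, 0, -8.4], [0, 0, 0, -8.4], [0, 0, 0, -8.4]]}}

```text
time: 8.95
tool_pos: [542.3, -24.6, 71.7]
tcp_rot: [-1.571, 0.0, 0.119]
contact_force: [0.6, 0.7, -1.5]
grip_width: 25.4
```

Call:
{"fn": "arm_command", "kwargs": {"deltas": [[0, 0, 0, 0], [0, 0, 0, 0]]}}

```text
time: 9.15
tool_pos: [542.4, -24.6, 71.6]
tcp_rot: [-1.571, 0.0, 0.109]
contact_force: [1.1, -0.1, -1.7]
grip_width: 25.6
```

```bash
python3 - <<'E'
from h import *
o=bot.get_obs();p=vision.capture("scene");print(o["grip_width"],o["tool_pos"],o["tcp_rot"])
for d in vision.find_in(p,"board")[:2]: print(d["confidence"],toworld(p,d["xyz"]))
for n in("nest","top"):
  pass
q=vision.capture("top")
w=seg(q,(155,250,210,315),lambda h,s,v:(s<40)&(v>190)); print("seat",rect(q,w,24))
o=seg
h=cv2.cvtColor(q["img"],cv2.COLOR_RGB2HSV); m=((h[...,0]<16)&(h[...,1]>150)&(h[...,2]>120)).astype(np.uint8); m[:, :150]=0;m[:,212:]=0;m[:250]=0;m[315:]=0
n,l,s,c=cv2.connectedComponentsWithStats(m); print(np.c_[s[1:,4],ray(q,c[1:],30)].round(1))
E
```

```text
25.581184488713284 [542.3784796  -24.61216145  71.61397592] [-1.57068163e+00  6.03415215e-05  1.09213633e-01]
0.77 [554.87335911 -29.39226682  88.13913454]
seat ((490.5, 194.1), (63.9, 46.2), 6.6, 700, array([490.4, 194. ]))
[[  8.  513.1 165.3  30. ]
 [  9.  506.7 224.9  30. ]
 [  9.  473.5 161.1  30. ]
 [ 11.  467.4 220.7  30. ]
 [  9.  453.6 175.3  30. ]
 [  9.  450.4 202.6  30. ]]
```

Call:
{"fn": "arm_command", "kwargs": {"deltas": [[-0.0057, 0, 0.0445, 0], [-0.0057, 0, 0.0445, 0], [-0.0057, 0, 0.0445, 0], [-0.0056, 0, 0.0445, 0], [-0.0056, 0, 0.0445, 0]]}}

```text
time: 9.8
tool_pos: [488.6, 194.9, 71.7]
tcp_rot: [-1.571, -0.0, 0.111]
contact_force: [0.7, -0.3, -1.3]
grip_width: 25.9
```

Call:
{"fn": "arm_command", "kwargs": {"deltas": [[0, 0, 0, 0], [0, 0.02, 0, 0], [0, 0.02, 0, 0], [0, 0.005, 0, 0], [0, 0, 0, 0]]}}

```text
time: 10.3
tool_pos: [488.9, 192.6, 26.0]
tcp_rot: [-1.571, 0.002, 0.112]
contact_force: [1.0, 1.2, -1.7]
grip_width: 25.6
```

```bash
python3 - <<'E'
from h import *
o=bot.get_obs();p=vision.capture("scene");print(o["grip_width"],o["tool_pos"],o["tcp_rot"])
T=lambda x,y,z,c=(490.3,193.6),a=np.deg2rad(6.2):[c[0]+x*np.cos(a)-y*np.sin(a),c[1]+x*np.sin(a)+y*np.cos(a),z]
x0,y0,s=225,130,6
im=cv2.resize(p["img"][y0:220,x0:340],None,fx=s,fy=s,interpolation=cv2.INTER_CUBIC)[:,:,::-1].copy()
u=o["tool_pos"][2]+10.5
for z,col in((u+3,(0,0,255)),(24,(255,0,255))):
    q=((pix(p,[T(a,b,z) for a,b in((32,23),(32,-23),(-32,-23),(-32,23))])-[x0,y0])*s).astype(int); cv2.polylines(im,[q],True,col,1)
cv2.imwrite("pics/nest.png",im)
E
```

```text
25.5915794947189 [488.90298154 192.61874856  25.98726   ] [-1.57104918  0.00170097  0.11203388]
```

View pics/nest.png

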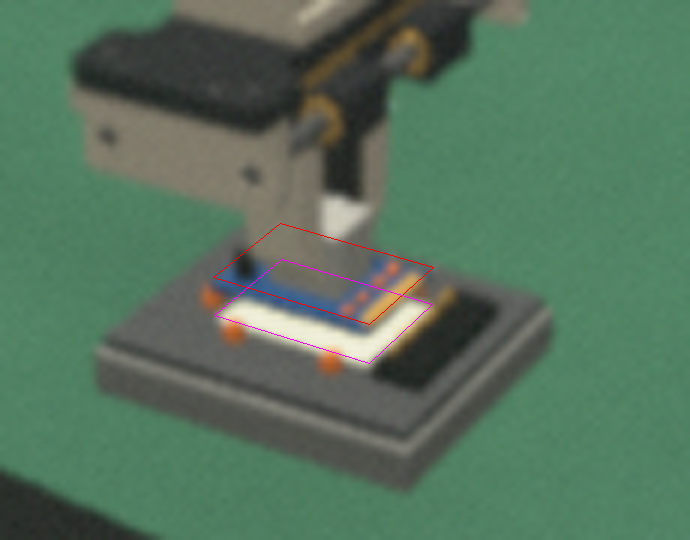

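The board is held level above the white seat. Its corners (213,283) and (367,325) in the crop agree with the prediction to about 1–2 mm. I'll shift 1 mm and lower.

Call:
{"fn": "arm_command", "kwargs": {"deltas": [[0.001, 0, 0.001, 0], [0, 0, 0, 0], [0, 0.004, 0, 0], [0, 0.004, 0, 0], [0, 0, 0, 0]]}}

```text
time: 10.85
tool_pos: [489.6, 194.2, 17.9]
tcp_rot: [-1.571, 0.001, 0.113]
contact_force: [-1.0, -0.2, -1.1]
grip_width: 25.8
```

Call:
{"fn": "arm_command", "kwargs": {"deltas": [[0, 0.002, 0, 0], [0, 0.0015, 0, 0], [0, 0, 0, 0], [0, 0, 0, 0]]}}

```text
time: 11.25
tool_pos: [490.1, 194.4, 15.0]
tcp_rot: [-1.571, 0.0, 0.113]
contact_force: [-0.9, -0.0, -0.6]
grip_width: 25.5
```

Call:
{"fn": "arm_command", "kwargs": {"deltas": [[0, 0.001, 0, 0], [0, 0.001, 0, 0], [0, 0, 0, 0]]}}

```text
time: 11.55
tool_pos: [490.2, 194.4, 13.5]
tcp_rot: [-1.571, -0.001, 0.113]
contact_force: [-1.0, -0.8, 4.5]
grip_width: 25.9
```

Call:
{"fn": "arm_command", "kwargs": {"deltas": [[0, 0, 0, 0], [0, 0, 0, 0], [0, 0, 0, 0], [0, 0, 0, 0], [0, 0, 0, 0]], "claw": 115}}

```text
time: 12.05
tool_pos: [490.1, 194.4, 13.0]
tcp_rot: [-1.571, 0.0, 0.113]
contact_force: [-0.3, -0.8, 0.4]
grip_width: 50.0
```

Call:
{"fn": "arm_command", "kwargs": {"deltas": [[0, -0.005, 0, 0], [0, -0.02, 0, 0], [0, -0.04, 0, 0], [0, -0.05, 0, 0], [0, -0.04, 0, 0]]}}

```text
time: 12.55
tool_pos: [490.3, 194.4, 170.9]
tcp_rot: [-1.57, -0.002, 0.113]
contact_force: [1.7, 0.4, 0.5]
grip_width: 50.0
```

```bash
python3 - <<'E'
from h import *
o=bot.get_obs();p=vision.capture("scene");print(o["grip_width"],o["tool_pos"],o["tcp_rot"])
T=lambda x,y,z,c=(490.3,193.6),a=np.deg2rad(6.2):[c[0]+x*np.cos(a)-y*np.sin(a),c[1]+x*np.sin(a)+y*np.cos(a),z]
x0,y0,s=235,150,7
im=cv2.resize(p["img"][y0:220,x0:330],None,fx=s,fy=s,interpolation=cv2.INTER_CUBIC)[:,:,::-1].copy()
q=((pix(p,[T(a,b,27) for a,b in((32,23),(32,-23),(-32,-23),(-32,23))])-[x0,y0])*s).astype(int); cv2.polylines(im,[q],True,(0,0,255),1)
cv2.imwrite("pics/nest2.png",im)
for d in vision.find_in(p,"board")[:2]: print(d["confidence"],toworld(p,d["xyz"]))
E
```

```text
49.973978964558164 [490.31025754 194.44268245 170.92425692] [-1.57049776 -0.00181085  0.11329723]
0.56 [497.60379657 184.58411688  32.86269811]
```

View pics/nest2.png

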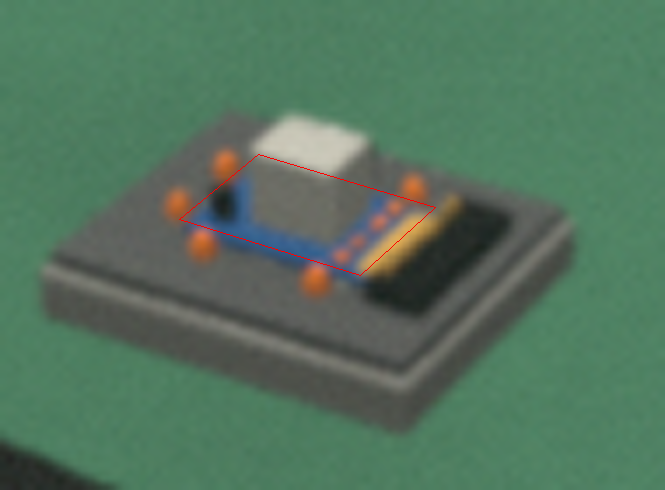

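The module lies flat inside all six stops, gold edge at the probe strip. Next is the key, with the jaws closed.

Call:
{"fn": "arm_command", "kwargs": {"deltas": [[-0.0021, 0, -0.0406, 0], [-0.0021, 0, -0.0406, 0], [-0.0021, 0, -0.0406, 0], [-0.0021, 0, -0.0406, 0], [-0.0021, 0, -0.0406, 0]], "claw": 255}}

```text
time: 13.15
tool_pos: [502.0, -10.0, 167.5]
tcp_rot: [-1.57, 0.001, 0.113]
contact_force: [-0.3, -0.6, 0.1]
grip_width: 15.3
```

Call:
{"fn": "arm_command", "kwargs": {"deltas": [[-0.0021, 0, -0.0406, 0], [-0.0021, 0, -0.0406, 0], [-0.0021, 0, -0.0406, 0], [-0.0021, 0, -0.0406, 0], [-0.0021, 0, -0.0406, 0]]}}

```text
time: 13.65
tool_pos: [514.6, -212.9, 167.4]
tcp_rot: [-1.57, 0.001, 0.113]
contact_force: [0.4, -0.6, 0.4]
grip_width: 0.5
```

Call:
{"fn": "arm_command", "kwargs": {"deltas": [[0, 0.04, 0, 0], [0, 0.04, 0, 0], [0, 0.006, 0, 0], [0, 0, 0, 0], [0, 0, 0, 0]]}}

```text
time: 14.15
tool_pos: [516.2, -211.7, 83.6]
tcp_rot: [-1.572, -0.002, 0.114]
contact_force: [1.0, -0.1, -0.4]
grip_width: 0.4
```

```bash
python3 - <<'E'
from h import *
q=vision.capture("top")
m=seg(q,(155,250,210,315),lambda h,s,v:(h>95)&(h<125)&(s>90)); print("board",rect(q,m,27))
c=seg(q,(155,250,210,315),lambda h,s,v:(s<60)&(v>120)); print("can",rect(q,c,54))
overlay("key.png",85,225,195,315,6,hs=(26,))
E
```

```text
board ((490.5, 193.8), (64.6, 47.1), 6.9, 361, array([486.1, 190.4]))
can ((490.6, 193.6), (30.1, 25.6), 7.5, 196, array([490.9, 193.6]))
0.015387423129236136 [ 516.38660996 -211.78990258   83.99208935] [-0.08606376 -0.02922532  0.16098033]
```

View pics/key.png

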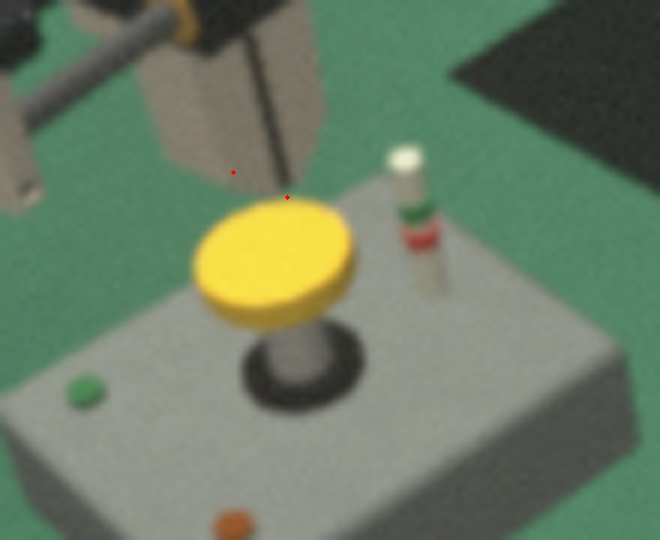

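The board measures within 1 mm of the seat, and the closed tips stand over the middle of the key. I'll lower to find contact.

Call:
{"fn": "arm_command", "kwargs": {"deltas": [[0, 0.004, 0, 0], [0, 0.004, 0, 0], [0, 0.004, 0, 0], [0, 0.002, 0, 0], [0, 0, 0, 0]]}}

```text
time: 14.75
tool_pos: [514.9, -211.2, 67.5]
tcp_rot: [-1.57, 0.001, 0.113]
contact_force: [-0.8, -0.0, -0.0]
grip_width: 0.5
```

Call:
{"fn": "arm_command", "kwargs": {"deltas": [[0, 0.001, 0, 0], [0, 0, 0, 0]]}}

```text
time: 14.95
tool_pos: [515.1, -211.4, 66.9]
tcp_rot: [-1.571, 0.0, 0.113]
contact_force: [-0.0, -0.7, -0.1]
grip_width: 0.3
```

Call:
{"fn": "arm_command", "kwargs": {"deltas": [[0, 0.001, 0, 0], [0, 0, 0, 0]]}}

```text
time: 15.15
tool_pos: [515.1, -211.4, 65.9]
tcp_rot: [-1.571, -0.0, 0.113]
contact_force: [-0.1, -0.1, 0.2]
grip_width: 0.8
```

Call:
{"fn": "arm_command", "kwargs": {"deltas": [[0, 0.001, 0, 0], [0, 0, 0, 0]]}}

```text
time: 15.35
tool_pos: [515.1, -211.4, 64.9]
tcp_rot: [-1.571, 0.0, 0.113]
contact_force: [0.4, -0.4, -0.0]
grip_width: 0.5
```

Call:
{"fn": "arm_command", "kwargs": {"deltas": [[0, 0.001, 0, 0], [0, 0, 0, 0]]}}

```text
time: 15.55
tool_pos: [515.0, -211.3, 63.8]
tcp_rot: [-1.571, 0.0, 0.113]
contact_force: [-0.6, 0.0, 0.9]
grip_width: 0.3
```

Call:
{"fn": "arm_command", "kwargs": {"deltas": [[0, 0.001, 0, 0], [0, 0, 0, 0]]}}

```text
time: 15.75
tool_pos: [515.0, -211.3, 62.8]
tcp_rot: [-1.571, 0.0, 0.113]
contact_force: [0.2, 0.2, 0.1]
grip_width: 0.3
```

Call:
{"fn": "arm_command", "kwargs": {"deltas": [[0, 0.001, 0, 0], [0, 0, 0, 0]]}}

```text
time: 15.95
tool_pos: [515.0, -211.4, 61.9]
tcp_rot: [-1.571, 0.0, 0.113]
contact_force: [-0.4, 0.5, 0.3]
grip_width: 0.3
```

Call:
{"fn": "arm_command", "kwargs": {"deltas": [[0, 0.001, 0, 0], [0, 0, 0, 0]]}}

```text
time: 16.15
tool_pos: [515.0, -211.4, 60.9]
tcp_rot: [-1.571, 0.0, 0.113]
contact_force: [-0.3, -1.1, 0.2]
grip_width: 1.0
```

Call:
{"fn": "arm_command", "kwargs": {"deltas": [[0, 0.001, 0, 0], [0, 0, 0, 0]]}}

```text
time: 16.35
tool_pos: [515.2, -211.4, 60.1]
tcp_rot: [-1.571, -0.0, 0.113]
contact_force: [-1.1, 0.1, 2.1]
grip_width: -0.2
```

Call:
{"fn": "arm_command", "kwargs": {"deltas": [[0, 0.001, 0, 0], [0, 0, 0, 0]]}}

```text
time: 16.55
tool_pos: [515.2, -211.4, 59.1]
tcp_rot: [-1.571, -0.0, 0.113]
contact_force: [0.7, 0.6, 2.8]
grip_width: 0.7
```

Call:
{"fn": "arm_command", "kwargs": {"deltas": [[0, 0.001, 0, 0], [0, 0, 0, 0]]}}

```text
time: 16.75
tool_pos: [515.2, -211.4, 58.0]
tcp_rot: [-1.571, -0.0, 0.113]
contact_force: [-0.7, 0.4, 2.1]
grip_width: 0.4
```

Call:
{"fn": "arm_command", "kwargs": {"deltas": [[0, 0.001, 0, 0], [0, 0, 0, 0]]}}

```text
time: 16.95
tool_pos: [515.2, -211.4, 57.0]
tcp_rot: [-1.571, -0.0, 0.113]
contact_force: [-0.1, -0.7, 2.7]
grip_width: 0.4
```

Call:
{"fn": "arm_command", "kwargs": {"deltas": [[0, 0.001, 0, 0], [0, 0, 0, 0]]}}

```text
time: 17.15
tool_pos: [515.2, -211.4, 55.9]
tcp_rot: [-1.571, -0.0, 0.113]
contact_force: [-0.5, 0.6, 3.8]
grip_width: 0.3
```

Contact came at about 60.5, so the target is about 48.5. I'll press on and check against the picture.

Call:
{"fn": "arm_command", "kwargs": {"deltas": [[0, 0.0015, 0, 0], [0, 0.0015, 0, 0], [0, 0.0015, 0, 0], [0, 0.0015, 0, 0], [0, 0, 0, 0]]}}

```text
time: 17.65
tool_pos: [515.2, -211.4, 49.9]
tcp_rot: [-1.571, -0.0, 0.113]
contact_force: [0.1, 0.6, 4.7]
grip_width: 0.1
```

Call:
{"fn": "arm_command", "kwargs": {"deltas": [[0, 0.001, 0, 0], [0, 0.0005, 0, 0], [0, 0, 0, 0], [0, 0, 0, 0], [0, 0, 0, 0]]}}

```text
time: 18.15
tool_pos: [515.2, -211.4, 48.6]
tcp_rot: [-1.571, -0.0, 0.113]
contact_force: [-0.2, -0.1, 5.1]
grip_width: 0.4
```

```bash
python3 - <<'E'
from h import *
fz=[]
q=vision.capture("top")
m=seg(q,(155,250,210,315),lambda h,s,v:(h>95)&(h<125)&(s>90)); print("board",rect(q,m,27))
p=overlay("key2.png",85,225,195,315,6,hs=(26,)); fz.append(bot.get_obs()["contact_force"][2])
# front-lower rim of the cap: fit travel by matching projected cap outline to yellow mask
m=seg(p,(105,245,165,300),lambda h,s,v:(h>15)&(h<38)&(s>120))
t=np.linspace(0,2*np.pi,60); best=[]
for d in np.arange(0,22,1.):
    poly=[[515.2+20*np.cos(a),-212+20*np.sin(a),z-d] for a in t for z in(82,72)]
    h=cv2.convexHull(pix(p,poly).astype(np.float32)); r=np.zeros(m.shape,np.uint8); cv2.fillPoly(r,[np.round(h*16).astype(int)],1,shift=4)
    # lower rim rows only: compare bottom boundary per column
    cols=[c for c in range(105,165) if m[:,c].any() and r[:,c].any()]
    e=[np.where(m[:,c])[0].max()-np.where(r[:,c])[0].max() for c in cols]; best.append((d,round(float(np.median(e)),2)))
print(best,fz)
E
```

```text
board ((490.5, 193.9), (64.7, 47.0), 6.7, 361, array([486.1, 190.4]))
0.2747233445890635 [ 515.1999994  -211.42622799   48.58605065] [-2.25740482e-04  2.43747427e-01  5.27906213e+00]
[(np.float64(0.0), 5.0), (np.float64(1.0), 4.5), (np.float64(2.0), 4.0), (np.float64(3.0), 3.5), (np.float64(4.0), 3.0), (np.float64(5.0), 2.0), (np.float64(6.0), 2.0), (np.float64(7.0), 1.0), (np.float64(8.0), 1.0), (np.float64(9.0), 0.0), (np.float64(10.0), 0.0), (np.float64(11.0), -1.0), (np.float64(12.0), -1.0), (np.float64(13.0), -2.0), (np.float64(14.0), -2.0), (np.float64(15.0), -3.0), (np.float64(16.0), -3.0), (np.float64(17.0), -3.0), (np.float64(18.0), -4.0), (np.float64(19.0), -4.0), (np.float64(20.0), -5.0), (np.float64(21.0), -6.0)] [np.float64(3.593676091254765)]
```

View pics/key2.png

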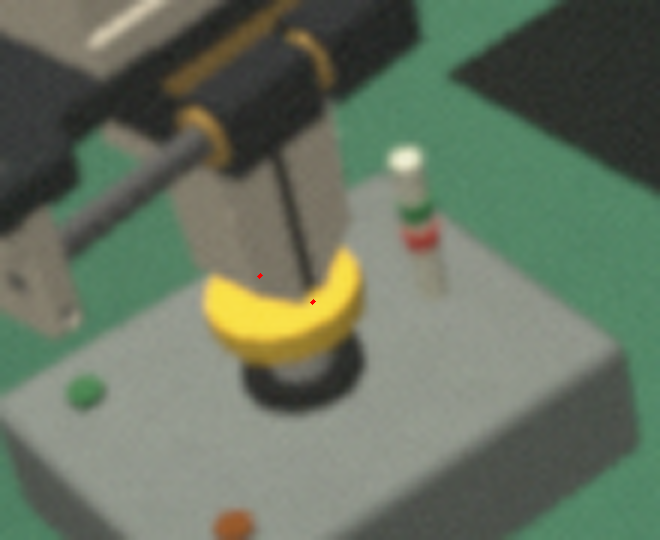

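The lower rim of the cap moved from about (270,328) to (270,364) in the crop, about 11.5 mm. With 12 mm of tool travel since contact and about 5 N, the three agree. I'll hold for a bit over a second, then hand in.

Call:
{"fn": "arm_command", "kwargs": {"deltas": [[0, 0, 0, 0], [0, 0, 0, 0], [0, 0, 0, 0], [0, 0, 0, 0], [0, 0, 0, 0]]}}

```text
time: 18.75
tool_pos: [515.2, -211.4, 48.6]
tcp_rot: [-1.571, -0.0, 0.113]
contact_force: [0.5, 0.5, 5.7]
grip_width: 0.8
```

Call:
{"fn": "arm_command", "kwargs": {"deltas": [[0, 0, 0, 0], [0, 0, 0, 0], [0, 0, 0, 0], [0, 0, 0, 0], [0, 0, 0, 0]]}}

```text
time: 19.25
tool_pos: [515.2, -211.4, 48.6]
tcp_rot: [-1.571, -0.0, 0.113]
contact_force: [-1.3, 0.1, 4.3]
grip_width: 0.1
```

Call:
{"fn": "arm_command", "kwargs": {"deltas": [[0, 0, 0, 0], [0, 0, 0, 0], [0, 0, 0, 0], [0, 0, 0, 0], [0, 0, 0, 0]]}}

```text
time: 19.75
tool_pos: [515.2, -211.4, 48.6]
tcp_rot: [-1.571, -0.0, 0.113]
contact_force: [-1.2, 0.9, 5.9]
grip_width: 0.4
```

```bash
python3 -c "
from h import *
o=bot.get_obs(); print(o['time'],o['tool_pos'],o['contact_force']); print(job.close_job())"
```

```text
19.75 [ 515.19160451 -211.43912394   48.58835966] [-1.17502687  0.89287077  5.86127066]
the job is handed in; nothing more can be done
None
```

I set the module in the test nest and let go of it. Then I pressed the yellow key about 12 mm and handed the job in at 19.75 s, still holding it down. The hand-in gave no verdict.

- **Module:** in the last top view it measured about 1 mm from the seat centre and within 1° of the nest. It lies flat inside all six stops with its gold edge at the probe strip.
- **Key:** three checks agree on about 12 mm:
  - the tool travelled 12 mm after first contact;
  - the push was 4.3 to 5.9 N while holding for over 1.5 s;
  - the cap's rim moved about 11.5 mm in the picture.
- **Check that disagreed:** fitting the cap's outline to the picture gave 9 to 10 mm. I put that down to the cameras' 2 mm calibration; it is still in the green band, but near its upper edge.
- **Failed first grasp:** the jaws closed just above the can, because the fingertips stood about 26 mm higher than the height reading implied. I found this in the scene picture, corrected for it and gripped the can on the second try; the board had not moved.
- **Bystanders:** nothing I did came near the screwdriver, plug or knob bin, but I did not measure them again at the end.

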